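# Clear the label printer's cover and hold it open

## Task

I have to change the label roll: take the roll of packing tape that was left on top of the label printer and lay it flat in the black tray, beside the used roll (set it down, do not drop it). Then raise the printer's cover by 40 degrees from closed and keep it there: it falls shut by itself, so finish with the fingers still holding it open at that angle while I work underneath. Leave the other things on the bench as they are.

Things in the scene. Friction and masses are not known exactly. Their poses are not given: they have to be found in the camera images.
- printer: Desktop label printer, fixed: dark base 250 (x) x 200 (y) x 88 mm, beige cover on it, 155 mm high in all when shut. Origin: centre of its underside; its front faces its own -x (towards the robot, give or take its yaw), z up. The cover's flat top with a clear window spans x -47 to +112 mm, the full width. Below the lip there is free space in front of the base.
- cover (a joint): Opening angle of the printer's cover (rad): 0 shut, 0.698 = 40 degrees, hard stop at 1.75. The cover (about 0.5 kg) turns about a level hinge along y at the printer's rear; its front goes up and back towards the printer's +x. Its weight and a hinge spring always shut it: raising and holding it takes about 3 to 5 N at the lip.
- cover_hinge (a point): Point on the hinge axis, mid-width: in the printer's frame at x +118, y 0, z +90 mm. Its axes turn with the cover (equal to the printer's when shut); the hinge axis is y; opening is a positive turn about +y.
- cover_lip (a point): Centre of the finger lip on the cover's front edge: a plate 90 mm wide (y), 9 mm thick, standing up 41 mm. Shut, it leans 10 degrees from vertical towards the robot (rises along -x 0.174, z 0.985 of the printer); its centre is at x -128, z +116 mm there, 20 mm from its root and 21 from its top edge. Behind it the cover's front slopes back at 36 degrees, so it can be pinched from above, one finger each side, or hooked. Axes as cover_hinge.
- tape_roll_center (a point): Centre (half-way up) of the full roll of tan packing tape that lies flat on the printer's cover: a ring 106 mm outside, 76 mm inside diameter (wall 15 mm), 48 mm high, about 0.25 kg, z along its axis. It can be pinched across the wall with one finger in the hole.
- tape_roll: The same roll; origin at the centre of its underside.
- tray: Open black tray fixed to the bench, 190 (x) x 300 (y) x 40 mm high outside, walls and floor 4 mm thick. Origin: centre of its underside. The used roll lies in its -y half; its +y half is empty, and a roll that lies centred there is at about y +75 mm, its centre 28 mm above the origin.
- used_roll_center (a point): Centre (half-way up) of the used tape roll lying flat in the tray's -y half: 92 mm outside, 76 mm inside, 48 mm high. Leave it.
- tape_gun_center (a point): Hand-held tape dispenser lying on its side at the robot's right, about 205 x 180 x 57 mm. Leave it.
- carton_center (a point): Centre of a small white carton 100 x 140 x 75 mm at the robot's left. Leave it.
- stapler_center (a point): Stapler, 150 x 38 x 60 mm, at the robot's right. Leave it.
- marker_center (a point): Black marker pen, 135 x 17 mm, lying at the front, nearer the robot than printer and tray. Leave it.
- box_cutter_center (a point): Steel box cutter, 165 x 26 x 20 mm, lying at the front, nearer the robot than printer and tray. Leave it.
- scanner_center (a point): Hand-held bar-code scanner lying on its side, about 110 x 160 x 45 mm, at the robot's left. Leave it.
Not all that is in view belongs to the job. What is shaped like the tape_roll but purple is not meant.

How it is judged:
By the outcome, as a careful person would: the job done as asked, in the order asked, and still so for the second after the job is handed in, while the arm keeps its last pose, push and grip.
It also fails if it takes over 61 s, if anything falls off the work surface, if the arm or the gripper's body presses on something with over 40 N, if the wrist force passes 120 N, or if a joint passes its speed limit or range.

## Robot

A 6-joint arm with a two-finger parallel gripper is mounted at the origin on the work surface. World frame = base frame: x ahead of the robot, y to its left, z up, the work surface at z = 0. Lengths are in m, angles in degrees, forces in N, time in s.
With the tool pointing down it reaches from about 0.3 to 0.75 m from the base axis. Payload 8.5 kg.
Tool frame: the origin (TCP) lies between the finger pads; the fingertips stand 17 mm ahead of it and the grasp point (between the pads) lies 2 mm behind it; z points along the fingers, y is the direction in which the jaws open and shut (so a half turn about z gives the same grasp; the last joint's range is limited). The gripper opens to 85 mm and grips with 20 to 120 N. Pads are 22 mm wide; open, the fingers measure 114 mm over their backs; the gripper's body (76 mm by 85 mm) begins 54 mm behind the grasp point. The pads swing forward as they close: fully open they stand 13 mm farther back than shut.
Start: joints at [-76.106, 21.807, 74.336, -0, 83.858, -12.336], TCP at [0.243, -0.493, 0.248] pointing down, gripper open.
Joint ranges: [-178.18, 178.18], [-50.72, 133.34], [12.68, 142.11], [-81.47, 261.47], [9.98, 163.14], [-165.26, 165.26]. Speed limits (degrees/s): [136.94, 136.94, 180, 180, 180, 180].

## Interface

Orientations are given as a 3x3 rotation matrix whose columns are the frame's x, y, z axes.
In Python, from rig import readout, eyes, env gives the robot as it stands.
- The arm moves only by the tool arm_command, never from a script. Its argument "rows" is text: rows parted by semicolons, each of 7 numbers parted by spaces: the closure, from 0 (fully open) to 1 (shut), then the shift along the tool's x, y, z in mm, then the turn, a rotation vector about the tool's x, y, z in degrees. In form: grip dx dy dz rx ry rz; .... A call has 1 to 5 rows; each row shifts and turns the commanded pose from where the row before left it, along the tool's axes as they then stand; what a row does not reach is not made up. A row lasts 1/12 s, in which the tool goes at most 41.7 mm and 7.16 degrees, less where a joint would pass 70% of its speed; a pose out of reach is approached as far as the arm can. A call with a gripper value outside its range is refused whole. The fingers move at their own pace and stop on an object; "squeeze" is the grip in N (left out, the last holds). Time passes only in rows, so rows that do not move let the fingers close. It gives the time, the measured TCP pose, the force and the opening at its end, in the units of the state.
- readout.observe(): the state, without advancing time (a new reading comes with each control period).
- eyes.get_image(name): name is "side" or "top" or "wrist"; returns the picture (400x640x3 uint8, red, green, blue); there is no depth.
- eyes.camera_model(name): a dict with "mtx" (3x3 intrinsics, pixels), "view" (4x4, takes a point from world to camera coordinates). Camera axes: x right, y up, looking along -z (the intrinsics and any distortion apply to the point x, -y, -z); pixel columns grow to the right and rows downward; lengths in m; the calibration is good to about 2 mm. A picture is of the moment at which its call begins: read the wrist's pose just before it. camera_model takes no time and is no camera call; for the wrist camera it gives the pose at the moment of the call.
- env.close_job(): hands the job in, once; it reports no verdict.
The state is a dict: "time_s": time; "q": joint angles; "qvel": joint speeds; "joint_efforts": joint torques, N m; "position": TCP position; "tool_rot": TCP orientation; "ft_force": force on the tool from outside, world axes, zero at the start; "wrist_torque": the same for the moment, N m; "grip_width": finger opening in m.
Only numpy, scipy, OpenCV 4.12 (cv2) and the standard library are available. Lean on these libraries where they do the work, as an engineer would, in place of code of your own. Each camera call takes 0.05 s, during which the arm holds its last target. There are 200 camera calls.

## Working session

There is one attempt and no reset: what is moved stays moved. The work goes in short steps, Python scripts to look and compute and a tool call to move; the robot and the scene stay as the last step left them, time stands still between calls to the robot, and variables do not carry over. Pictures are saved under pics/ and viewed, about 8 in all and at most 12, crops included, and the job is handed in when it is done.

Besides the shell and the picture viewer there is one more tool, called after ">>>" in YAML: its name, and indented under it one key for each argument. arm_command: Moves the arm, as the interface text tells. Its arguments: {"type":"object","properties":{"rows":{"type":"string"},"squeeze":{"type":"number"}},"required":["rows"]}

```bash
mkdir -p pics; ls; cat > h.py <<'E'
import numpy as np, cv2
from rig import readout, eyes, env
def snap(n,f):
    im=eyes.get_image(n); cv2.imwrite('pics/'+f,im[:,:,::-1]); return im
def ray(n,px,cm=None):
    m=cm or eyes.camera_model(n); K=np.array(m['mtx']);V=np.array(m['view'])
    d=np.linalg.inv(K)@np.array([px[0],px[1],1.0]); d=np.array([d[0],-d[1],-d[2]])
    R=V[:3,:3]; return -R.T@V[:3,3], R.T@d
def onz(n,px,z,cm=None):
    o,d=ray(n,px,cm); return o+d*(z-o[2])/d[2]
def proj(n,p,cm=None):
    m=cm or eyes.camera_model(n); K=np.array(m['mtx']);V=np.array(m['view'])
    c=V[:3,:3]@np.asarray(p)+V[:3,3]; u=K@np.array([c[0],-c[1],-c[2]]); return u[:2]/u[2]
E
python3 - <<'E'
from h import *
np.set_printoptions(precision=3,suppress=True)
a=snap('top','top0.png');b=snap('side','side0.png')
cv2.imwrite('pics/both.png',np.vstack([a,b])[:,:,::-1][::1])
for n in('top','side'):
    m=eyes.camera_model(n);print(n,m.keys(),m['mtx'],np.array(m['view']),ray(n,(320,200)))
print(readout.observe())
E
```

```text
pics
top dict_keys(['mtx', 'view']) [[457.537   0.    319.34 ]
 [  0.    457.537 197.238]
 [  0.      0.      1.   ]] [[-0.008 -1.    -0.012  0.021]
 [ 0.992 -0.009  0.125 -0.587]
 [-0.126 -0.011  0.992 -1.364]
 [ 0.     0.     0.     1.   ]] (array([ 0.411, -0.   ,  1.427]), array([ 0.12 ,  0.01 , -0.993]))
side dict_keys(['mtx', 'view']) [[379.65    0.    320.27 ]
 [  0.    379.65  195.832]
 [  0.      0.      1.   ]] [[ 0.97  -0.245 -0.003 -0.548]
 [ 0.143  0.556  0.819 -0.211]
 [-0.199 -0.794  0.574 -1.21 ]
 [ 0.     0.     0.     1.   ]] (array([ 0.321, -0.978,  0.866]), array([ 0.197,  0.788, -0.583]))
{'time_s': 0.1, 'q': array([-76.105,  21.837,  74.38 ,  -0.001,  83.859, -12.335]), 'qvel': array([ 0.086, -0.107, -0.111, -0.03 ,  0.062, -0.007]), 'joint_efforts': array([  0.002, -44.923, -23.165,  -0.   ,   0.004,   0.   ]), 'position': array([ 0.243, -0.493,  0.248]), 'tool_rot': array([[ 0.897,  0.442, -0.   ],
       [ 0.442, -0.897,  0.001],
       [ 0.   , -0.001, -1.   ]]), 'ft_force': array([ 0.272,  0.027, -0.073]), 'wrist_torque': array([ 0.02 , -0.021,  0.017]), 'grip_width': 0.08581314385648606}
```

View pics/top0.png

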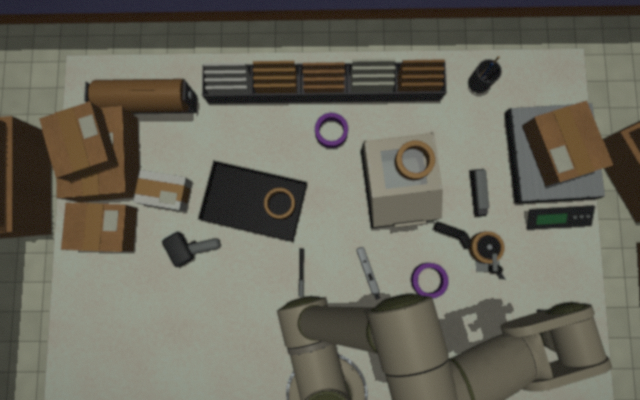

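View pics/side0.png

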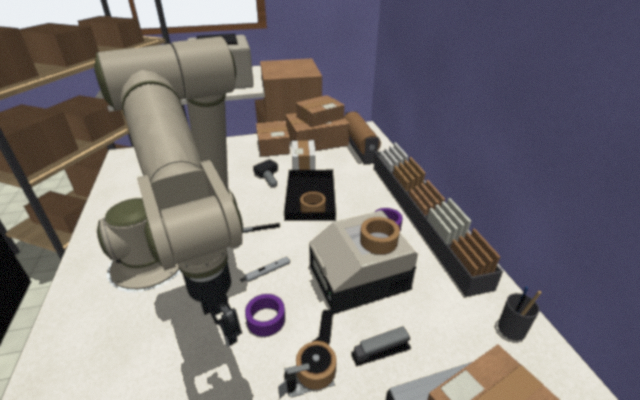

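Pictures 1 and 2 show these candidates for the roll, in top view pixels:
- Tan ring on the printer at (415,160). This is my choice.
- Used roll in the tray at (279,203).
- The tape gun's roll at (487,247).
- Purple rings at (331,130) and (430,280).

The tray is at about (253,201). The printer is at about (402,180), with its lip near (405,223).

```bash
python3 - <<'E'
from h import *
np.set_printoptions(precision=3,suppress=True)
a=cv2.imread('pics/top0.png'); s=cv2.imread('pics/side0.png')
hsv=cv2.cvtColor(a,cv2.COLOR_BGR2HSV)
for p in[(415,143),(415,160),(380,200),(405,210),(404,223),(279,188),(230,200),(390,160)]:print(p,hsv[p[1],p[0]])
tan=cv2.inRange(hsv,(5,90,60),(22,255,255))
for box in[(385,130,450,190),(255,180,305,225)]:
    x0,y0,x1,y1=box;m=np.zeros_like(tan);m[y0:y1,x0:x1]=tan[y0:y1,x0:x1]
    c=max(cv2.findContours(m,cv2.RETR_EXTERNAL,cv2.CHAIN_APPROX_NONE)[0],key=cv2.contourArea)
    e=cv2.fitEllipse(c);print('ring',e,onz('top',e[0],.203),onz('top',e[0],.052))
dark=cv2.inRange(a,(0,0,0),(50,50,50));m=np.zeros_like(dark);m[155:245,192:312]=dark[155:245,192:312]
c=max(cv2.findContours(m,cv2.RETR_EXTERNAL,cv2.CHAIN_APPROX_NONE)[0],key=cv2.contourArea)
r=cv2.minAreaRect(c);b=cv2.boxPoints(r);P=np.array([onz('top',q,.04) for q in b]);print('tray',r,P,P.mean(0),np.linalg.norm(P-np.roll(P,1,0),axis=1))
cr=np.hstack([cv2.resize(a[120:240,350:450],(500,600),interpolation=cv2.INTER_CUBIC),])
cr2=cv2.resize(s[205:310,300:425],(0,0),fx=2.4,fy=2.4,interpolation=cv2.INTER_CUBIC)
out=np.zeros((600,800,3),np.uint8);out[:,:500]=cr;out[:cr2.shape[0],500:800]=cr2[:,:300];cv2.imwrite('pics/c1.png',np.clip(out*1.3,0,255).astype(np.uint8))
E
```

```text
(415, 143) [ 18 125 122]
(415, 160) [ 48  10 128]
(380, 200) [ 23  38 108]
(405, 210) [ 26  38 107]
(404, 223) [ 24  34 105]
(279, 188) [ 17 113  99]
(230, 200) [30 14 37]
(390, 160) [ 54  10 124]
ring ((414.9403991699219, 159.42100524902344), (36.912925720214844, 37.994747161865234), 68.98033142089844) [ 0.667 -0.247  0.203] [ 0.699 -0.277  0.052]
ring ((278.9173583984375, 202.61517333984375), (30.53269386291504, 30.922006607055664), 7.203207015991211) [0.553 0.123 0.203] [0.57  0.138 0.052]
tray ((252.33444213867188, 200.5786895751953), (96.76911926269531, 59.95104217529297), 13.240520477294922) [[0.524 0.385 0.04 ]
 [0.705 0.347 0.04 ]
 [0.633 0.055 0.04 ]
 [0.455 0.098 0.04 ]] [0.579 0.221 0.04 ] [0.296 0.185 0.3   0.183]
```

View pics/c1.png

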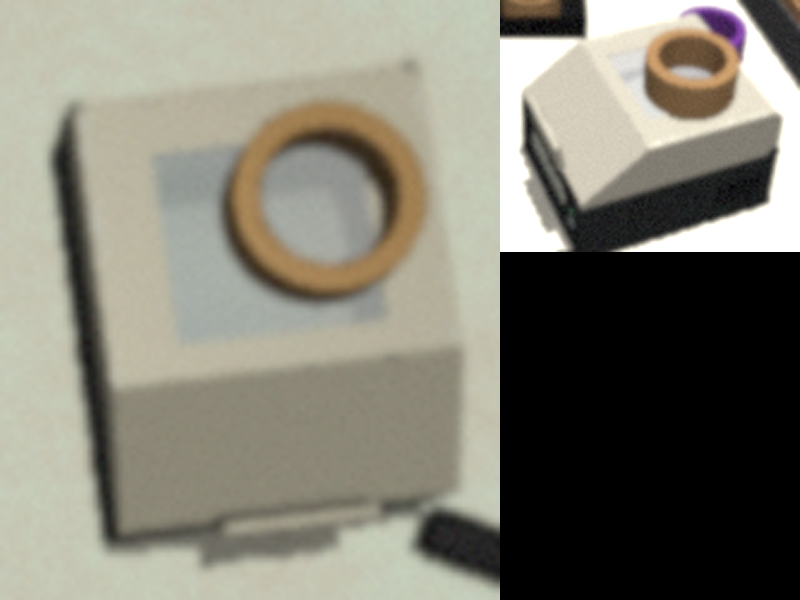

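Picture 3 confirms the choice: the full tan ring lies flat on the cover, over the window. The crop also shows the cover's top corners at (75,103), (415,65), (462,347) and (115,388). The lip's top edge runs from (222,522) to (382,505).

```bash
python3 - <<'E'
from h import *
np.set_printoptions(precision=4,suppress=True)
f=lambda c,z:onz('top',(350+c[0]/5-.4,120+c[1]/5-.4),z)
RL,RR,FR,FL=[f(c,.155) for c in[(75,103),(415,65),(462,347),(115,388)]]
print(RL,RR,FR,FL,'w',np.linalg.norm(RL-RR),np.linalg.norm(FL-FR),'l',np.linalg.norm(RL-FL),np.linalg.norm(RR-FR))
ax=(RL+RR-FL-FR)/2; y=(RL-RR+FL-FR)/2
yaw1=np.degrees(np.arctan2(ax[1],ax[0]));yaw2=np.degrees(np.arctan2(-y[0],y[1]));print('yaw',yaw1,yaw2)
L0,L1=f((222,522),.137),f((382,505),.137);print('lip',L0,L1,np.linalg.norm(L0-L1),'yaw',np.degrees(np.arctan2(-(L0-L1)[0],(L0-L1)[1])))
yw=np.radians((yaw1+yaw2)/2);X=np.array([np.cos(yw),np.sin(yw),0])
ctr=(RL+RR+FL+FR)/4-X*.0325;print('origin',ctr,'lip pred',ctr-X*.1317,'lip meas',(L0+L1)/2)
# ring from side view
s=cv2.imread('pics/side0.png');h=cv2.cvtColor(s,cv2.COLOR_BGR2HSV);tan=cv2.inRange(h,(5,90,60),(22,255,255))
print('roll top centre projected in side', proj('side',[.667,-.247,.203]), 'tray corners side',[proj('side',p) for p in [(.524,.385,.04),(.633,.055,.04)]])
E
```

```text
[ 0.7345 -0.1157  0.155 ] [ 0.7545 -0.3094  0.155 ] [ 0.5922 -0.3293  0.155 ] [ 0.5709 -0.1348  0.155 ] w 0.1946812826129631 0.19570425907734967 l 0.1646930782070729 0.16350953945592603
yaw 6.81967529891695 6.07162699344054
lip [ 0.4965 -0.1951  0.137 ] [ 0.5053 -0.2853  0.137 ] 0.09063043332051733 yaw 5.565517622827364
origin [ 0.6307 -0.226   0.155 ] lip pred [ 0.4998 -0.2407  0.155 ] lip meas [ 0.5009 -0.2402  0.137 ]
roll top centre projected in side [378.6119 228.0232] tray corners side [array([288.267 , 169.6309]), array([334.7709, 211.9863])]
```

```bash
cat >> h.py <<'E'
from scipy.spatial.transform import Rotation as Ro, Slerp
def down(yaw_y):  # tool straight down, tool y at world angle yaw_y (deg)
    a=np.radians(yaw_y);y=np.array([np.cos(a),np.sin(a),0]);z=np.array([0,0,-1.]);return np.c_[np.cross(y,z),y,z]
def plan(targets,g):
    """targets: list of (pos m, R, nrows) from the present pose; prints rows"""
    s=readout.observe();p,R=np.array(s['position']),np.array(s['tool_rot'])
    for q,Q,n in targets:
        q=np.asarray(q);sl=Slerp([0,1],Ro.from_matrix([R,Q]))
        for k in range(n):
            A=sl(k/n).as_matrix();B=sl((k+1)/n).as_matrix()
            t=A.T@(q-p)/n*1e3;r=Ro.from_matrix(A.T@B).as_rotvec(degrees=True)
            print(g,*np.round(t,1),*np.round(r,2),';',end='\n' if k%5==4 else ' ')
        print('|');p,R=q,Q
E
python3 - <<'E'
from h import *
plan([((.6243,-.2312,.30),down(-20.3),15)],0)
E
```

```text
0 30.5 -4.4 -3.5 -0.0 -0.0 -2.9 ; 0 30.7 -2.9 -3.5 -0.0 -0.0 -2.9 ; 0 30.8 -1.3 -3.5 -0.0 -0.0 -2.9 ; 0 30.8 0.2 -3.5 -0.0 -0.0 -2.9 ; 0 30.8 1.8 -3.5 -0.0 -0.0 -2.9 ;
0 30.7 3.3 -3.5 -0.0 -0.0 -2.9 ; 0 30.4 4.9 -3.5 -0.0 -0.0 -2.9 ; 0 30.2 6.4 -3.5 -0.0 -0.0 -2.9 ; 0 29.8 7.9 -3.5 -0.0 -0.0 -2.9 ; 0 29.4 9.4 -3.5 -0.0 -0.0 -2.9 ;
0 28.8 10.9 -3.5 -0.0 -0.0 -2.9 ; 0 28.3 12.4 -3.5 -0.0 -0.0 -2.9 ; 0 27.6 13.8 -3.5 -0.0 -0.0 -2.9 ; 0 26.9 15.1 -3.5 -0.0 -0.0 -2.9 ; 0 26.1 16.5 -3.5 -0.0 -0.0 -2.9 ;
|
```

>>> arm_command:
  rows: "0 30.5 -4.4 -3.5 0 0 -2.9; 0 30.7 -2.9 -3.5 0 0 -2.9; 0 30.8 -1.3 -3.5 0 0 -2.9; 0 30.8 0.2 -3.5 0 0 -2.9; 0 30.8 1.8 -3.5 0 0 -2.9"
  squeeze: 50

```text
time_s: 0.52
position: [0.3711, -0.405, 0.2657]
tool_rot: [[0.756, 0.654, -0.0], [0.654, -0.756, 0.001], [0.0, -0.001, -1.0]]
ft_force: [-0.2, -0.5, -0.2]
grip_width: 0.0854
```

>>> arm_command:
  rows: "0 30.7 3.3 -3.5 0 0 -2.9; 0 30.4 4.9 -3.5 0 0 -2.9; 0 30.2 6.4 -3.5 0 0 -2.9; 0 29.8 7.9 -3.5 0 0 -2.9; 0 29.4 9.4 -3.5 0 0 -2.9"

```text
time_s: 0.93
position: [0.4982, -0.3174, 0.2832]
tool_rot: [[0.568, 0.823, -0.001], [0.823, -0.568, 0.001], [0.0, -0.001, -1.0]]
ft_force: [-0.6, -0.5, 0.9]
grip_width: 0.0854
```

>>> arm_command:
  rows: "0 28.8 10.9 -3.5 0 0 -2.9; 0 28.3 12.4 -3.5 0 0 -2.9; 0 27.6 13.8 -3.5 0 0 -2.9; 0 26.9 15.1 -3.5 0 0 -2.9; 0 26.1 16.5 -3.5 0 0 -2.9"

```text
time_s: 1.35
position: [0.6253, -0.23, 0.3005]
tool_rot: [[0.344, 0.939, -0.001], [0.939, -0.344, 0.0], [0.0, -0.001, -1.0]]
ft_force: [-0.6, -0.6, -0.4]
grip_width: 0.0856
```

>>> arm_command:
  rows: "0 0 0 0 0 0 0; 0 0 0 0 0 0 0"

```text
time_s: 1.52
position: [0.625, -0.2301, 0.2999]
tool_rot: [[0.345, 0.939, -0.001], [0.939, -0.345, 0.0], [0.0, -0.001, -1.0]]
ft_force: [-0.5, -1.0, -1.1]
grip_width: 0.0854
```

```bash
python3 - <<'E'
from h import *
np.set_printoptions(precision=4,suppress=True)
s=readout.observe();print(s['position'],s['q'],s['time_s'],s['ft_force']);print(s['tool_rot'])
cm=eyes.camera_model('wrist');a=snap('wrist','w1.png')
import json;np.savez('w1.npz',mtx=cm['mtx'],view=cm['view'])
print(proj('wrist',[.667,-.247,.203],cm), ray('wrist',(320,200),cm))
h=cv2.cvtColor(a,cv2.COLOR_RGB2HSV);tan=cv2.inRange(h,(5,80,40),(24,255,255))
for c in cv2.findContours(tan,cv2.RETR_CCOMP,cv2.CHAIN_APPROX_NONE)[0]:
    if cv2.contourArea(c)>800:
        e=cv2.fitEllipse(c);print(cv2.contourArea(c),e,onz('wrist',e[0],.203,cm),cv2.boundingRect(c))
E
```

```text
[ 0.625  -0.2301  0.2999] [-30.3687  32.997   46.952   -0.0082 100.1209 -10.2141] 1.5167 [-0.4754 -1.0018 -1.0787]
[[ 0.3446  0.9388 -0.0011]
 [ 0.9388 -0.3446  0.0005]
 [ 0.0001 -0.0012 -1.    ]]
[384.7729 207.4582] (array([ 0.6507, -0.1564,  0.4244]), array([-0.1048, -0.2989, -0.9486]))
1522.5 ((254.3278045654297, 351.315673828125), (40.30826950073242, 69.31245422363281), 72.10082244873047) [ 0.5317 -0.3297  0.203 ] (219, 327, 69, 49)
16765.5 ((385.2615966796875, 198.9991455078125), (144.30715942382812, 148.05105590820312), 85.39157104492188) [ 0.6691 -0.2411  0.203 ] (313, 126, 149, 146)
5563.5 ((378.83990478515625, 191.94760131835938), (74.34735870361328, 95.46395111083984), 63.105098724365234) [ 0.6664 -0.2347  0.203 ] (331, 153, 94, 80)
5208.5 ((618.2706909179688, 108.82929992675781), (45.132659912109375, 173.85714721679688), 176.78012084960938) [ 0.8266 -0.2341  0.203 ] (591, 48, 49, 142)
```

View pics/w1.png

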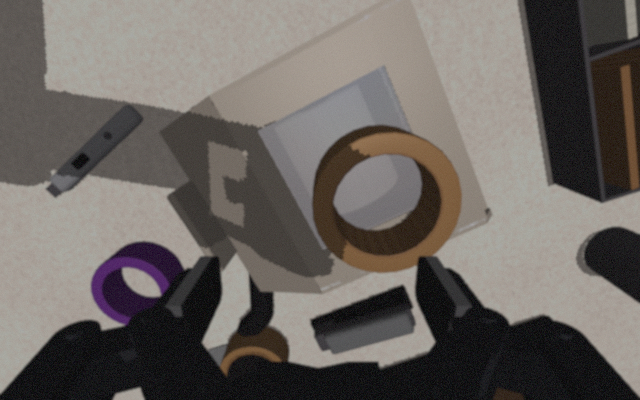

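Picture 4 shows the full roll at about (387,200) between the open fingers. The pink-tan ring at (254,351) is the tape gun's. I'll compare the projected top circle with the roll's right and bottom edges, which are 462 and 272.

```bash
python3 - <<'E'
from h import *
cm=dict(np.load('w1.npz'))
t=np.linspace(0,6.28,200)
for c in[(.667,-.247),(.667,-.244),(.664,-.247)]:
  for r,z in((.053,.203),(.053,.155),(.038,.203)):
    P=np.array([proj('w',[c[0]+r*np.cos(a),c[1]+r*np.sin(a),z],cm) for a in t]);print(c,r,z,P.min(0).round(1),P.max(0).round(1))
c=np.array([.667,-.246,.0]);u=np.array([np.cos(np.radians(-20)),np.sin(np.radians(-20)),0])
g=c-.0455*u;print(g)
plan([(g+[0,0,.23],down(-20.2),4),(g+[0,0,.184],down(-20.2),5)],0)
E
```

```text
(0.667, -0.247) 0.053 0.203 [309.1 131. ] [461.1 274.1]
(0.667, -0.247) 0.053 0.155 [310.7 123.7] [437.7 245.5]
(0.667, -0.247) 0.038 0.203 [330.5 153.8] [439.3 256.2]
(0.667, -0.244) 0.053 0.203 [307.6 126.6] [460.1 270.8]
(0.667, -0.244) 0.053 0.155 [309.4 120. ] [436.8 242.6]
(0.667, -0.244) 0.038 0.203 [329.1 149.6] [438.3 252.7]
(0.664, -0.247) 0.053 0.203 [305.1 132.6] [456.8 275.4]
(0.664, -0.247) 0.053 0.155 [307.3 125. ] [434.1 246.6]
(0.664, -0.247) 0.038 0.203 [326.5 155.3] [435.1 257.4]
[ 0.62424399 -0.23043808  0.        ]
0 0.1 -0.0 17.5 -0.02 0.0 -0.02 ; 0 0.1 -0.0 17.5 -0.02 0.0 -0.02 ; 0 0.1 -0.0 17.5 -0.02 0.0 -0.02 ; 0 0.1 -0.0 17.5 -0.02 0.0 -0.02 ; |
0 0.0 0.0 9.2 0.0 0.0 0.0 ; 0 0.0 0.0 9.2 0.0 0.0 0.0 ; 0 0.0 0.0 9.2 0.0 0.0 0.0 ; 0 0.0 0.0 9.2 0.0 0.0 0.0 ; 0 0.0 0.0 9.2 0.0 0.0 0.0 ;
|
```

>>> arm_command:
  rows: "0 0 1 20 0 0 0; 0 0 0 20 0 0 0; 0 0 0 20 0 0 0; 0 0 0 16 0 0 0; 0 0 0 12 0 0 0"
  squeeze: 50

```text
time_s: 1.98
position: [0.6237, -0.2324, 0.2111]
tool_rot: [[0.349, 0.937, -0.002], [0.937, -0.349, 0.001], [0.0, -0.003, -1.0]]
ft_force: [0.6, 0.3, -0.4]
grip_width: 0.0856
```

>>> arm_command:
  rows: "0 0 0 10 0 0 0; 0 0 0 10 0 0 0; 0 0 0 8 0 0 0; 0 0 0 0 0 0 0"

```text
time_s: 2.32
position: [0.6245, -0.2316, 0.1832]
tool_rot: [[0.347, 0.938, -0.002], [0.938, -0.347, 0.001], [0.0, -0.003, -1.0]]
ft_force: [-0.3, 0.3, 0.2]
grip_width: 0.0855
```

>>> arm_command:
  rows: "1 0 0 0 0 0 0; 1 0 0 0 0 0 0; 1 0 0 0 0 0 0; 1 0 0 0 0 0 0; 1 0 0 0 0 0 0"

```text
time_s: 2.73
position: [0.6253, -0.2315, 0.1852]
tool_rot: [[0.346, 0.938, 0.001], [0.938, -0.346, -0.0], [-0.0, 0.001, -1.0]]
ft_force: [-0.4, 0.7, -0.4]
grip_width: 0.0253
```

>>> arm_command:
  rows: "1 0 0 0 0 0 0; 1 0 0 0 0 0 0; 1 0 0 0 0 0 0; 1 0 0 0 0 0 0"

```text
time_s: 3.07
position: [0.6254, -0.2316, 0.1854]
tool_rot: [[0.346, 0.938, 0.001], [0.938, -0.346, -0.001], [-0.0, 0.001, -1.0]]
ft_force: [0.3, 0.2, 4.7]
grip_width: 0.015
```

>>> arm_command:
  rows: "1 0 0 -4 0 0 0; 1 0 0 -8 0 0 0; 1 0 0 -14 0 0 0; 1 0 0 -16 0 0 0; 1 0 0 -16 0 0 0"

```text
time_s: 3.48
position: [0.6249, -0.2313, 0.2433]
tool_rot: [[0.346, 0.938, -0.002], [0.938, -0.346, 0.001], [0.0, -0.002, -1.0]]
ft_force: [-0.4, -0.8, -1.1]
grip_width: 0.0153
```

>>> arm_command:
  rows: "1 0 0 -14 0 0 0; 1 0 0 -10 0 0 0; 1 0 0 -4 0 0 0; 1 0 0 0 0 0 0"

```text
time_s: 3.82
position: [0.6253, -0.2315, 0.2715]
tool_rot: [[0.346, 0.938, 0.001], [0.938, -0.346, -0.001], [-0.0, 0.001, -1.0]]
ft_force: [0.4, -0.2, -2.1]
grip_width: 0.0155
```

```bash
python3 - <<'E'
from h import *
np.set_printoptions(precision=4,suppress=True)
s=readout.observe();print(s['position'],s['q'],s['time_s'],s['ft_force'],s['grip_width'])
a=snap('side','s2.png');cv2.imwrite('pics/s2c.png',cv2.resize(a[120:300,240:480],(800,600),interpolation=cv2.INTER_CUBIC)[:,:,::-1])
snap('top','t2.png')
E
```

```text
[ 0.6253 -0.2315  0.2715] [-30.469   33.5038  50.5261  -0.0011  95.915  -10.2003] 3.8167 [ 0.4318 -0.2179 -2.0769] 0.015501344649420944
```

View pics/s2c.png

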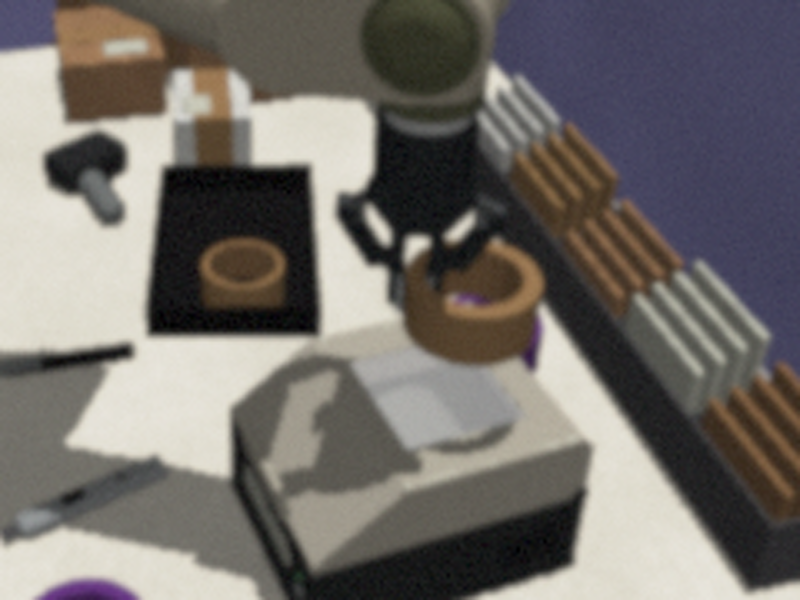

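Picture 5 shows the roll held level and clear of the cover at about (475,300) in the crop, and the tray's far half empty. Now moving across to the tray.

```bash
python3 - <<'E'
from h import *
plan([((.5576,.2712,.25),down(30),20)],1)
E
```

```text
1 22.4 -11.9 1.0 -0.0 -0.0 -2.51 ; 1 22.9 -10.9 1.0 -0.0 -0.0 -2.51 ; 1 23.4 -9.9 1.0 -0.0 -0.0 -2.51 ; 1 23.8 -8.8 1.0 -0.0 -0.0 -2.51 ; 1 24.1 -7.8 1.0 -0.0 -0.0 -2.51 ;
1 24.5 -6.7 1.0 -0.0 -0.0 -2.51 ; 1 24.7 -5.6 1.0 -0.0 -0.0 -2.51 ; 1 24.9 -4.5 1.0 -0.0 -0.0 -2.51 ; 1 25.1 -3.4 1.0 -0.0 -0.0 -2.51 ; 1 25.2 -2.3 1.0 -0.0 -0.0 -2.51 ;
1 25.3 -1.2 1.0 -0.0 -0.0 -2.51 ; 1 25.4 -0.1 1.0 -0.0 -0.0 -2.51 ; 1 25.3 1.0 1.0 -0.0 -0.0 -2.51 ; 1 25.3 2.1 1.0 -0.0 -0.0 -2.51 ; 1 25.1 3.2 1.0 -0.0 -0.0 -2.51 ;
1 25.0 4.3 1.0 -0.0 -0.0 -2.51 ; 1 24.8 5.4 1.0 -0.0 -0.0 -2.51 ; 1 24.5 6.5 1.0 -0.0 -0.0 -2.51 ; 1 24.2 7.6 1.0 -0.0 -0.0 -2.51 ; 1 23.8 8.6 1.0 -0.0 -0.0 -2.51 ;
|
```

>>> arm_command:
  rows: "1 22.4 -11.9 1 0 0 -2.5; 1 22.9 -10.9 1 0 0 -2.5; 1 23.4 -9.9 1 0 0 -2.5; 1 23.8 -8.8 1 0 0 -2.5; 1 24.1 -7.8 1 0 0 -2.5"

```text
time_s: 4.33
position: [0.6077, -0.1046, 0.2646]
tool_rot: [[0.133, 0.991, -0.002], [0.991, -0.133, 0.001], [0.001, -0.002, -1.0]]
ft_force: [-0.1, 0.5, -3.0]
grip_width: 0.0151
```

>>> arm_command:
  rows: "1 24.5 -6.7 1 0 0 -2.5; 1 24.7 -5.6 1 0 0 -2.5; 1 24.9 -4.5 1 0 0 -2.5; 1 25.1 -3.4 1 0 0 -2.5; 1 25.2 -2.3 1 0 0 -2.5"

```text
time_s: 4.75
position: [0.5911, 0.021, 0.2597]
tool_rot: [[-0.085, 0.996, -0.002], [0.996, 0.085, 0.0], [0.0, -0.002, -1.0]]
ft_force: [0.7, -0.1, -3.3]
grip_width: 0.0152
```

>>> arm_command:
  rows: "1 25.3 -1.2 1 0 0 -2.5; 1 25.4 0 1 0 0 -2.5; 1 25.3 1 1 0 0 -2.5; 1 25.3 2.1 1 0 0 -2.5; 1 25.1 3.2 1 0 0 -2.5"

```text
time_s: 5.17
position: [0.5748, 0.1467, 0.2547]
tool_rot: [[-0.298, 0.954, -0.002], [0.954, 0.298, -0.0], [0.001, -0.002, -1.0]]
ft_force: [-0.2, 0.5, -3.0]
grip_width: 0.015
```

>>> arm_command:
  rows: "1 25 4.3 1 0 0 -2.5; 1 24.8 5.4 1 0 0 -2.5; 1 24.5 6.5 1 0 0 -2.5; 1 24.2 7.6 1 0 0 -2.5; 1 23.8 8.6 1 0 0 -2.5"

```text
time_s: 5.58
position: [0.5585, 0.2723, 0.2497]
tool_rot: [[-0.498, 0.867, -0.002], [0.867, 0.498, -0.001], [0.001, -0.002, -1.0]]
ft_force: [1.2, 0.1, -1.9]
grip_width: 0.0154
```

>>> arm_command:
  rows: "1 0 0 0 0 0 0; 1 0 0 0 0 0 0"

```text
time_s: 5.75
position: [0.5585, 0.2721, 0.2496]
tool_rot: [[-0.497, 0.868, -0.002], [0.868, 0.497, -0.001], [0.0, -0.002, -1.0]]
ft_force: [-0.7, -0.5, -2.2]
grip_width: 0.0151
```

```bash
python3 - <<'E'
from h import *
np.set_printoptions(precision=4,suppress=True)
s=readout.observe();print(s['position'],s['q'],s['time_s'],s['ft_force'],s['grip_width'])
cm=eyes.camera_model('wrist');a=snap('wrist','w2.png');np.savez('w2.npz',mtx=cm['mtx'],view=cm['view'])
s2=eyes.get_image('side')
cv2.imwrite('pics/w2c.png',np.hstack([cv2.resize(a,(480,300)),cv2.resize(s2[100:250,240:400],(320,300),interpolation=cv2.INTER_CUBIC)])[:,:,::-1])
y=np.radians(-13.7);R=np.array([[np.cos(y),-np.sin(y)],[np.sin(y),np.cos(y)]])
for l in[(.095,.15),(.095,-.15),(-.095,-.15),(-.095,.15)]:
    w=np.r_[np.array([.579,.221])+R@l,.04];print(w,proj('wrist',w,cm)*.75,(proj('side',w)-[240,100])*2+[480,0])
E
```

```text
[0.5585 0.2721 0.2496] [ 15.073   29.1486  61.8432  -0.008   89.1326 -14.7546] 5.75 [-0.735  -0.4561 -2.1533] 0.01511760025738833
[0.7068 0.3442 0.04  ] [358.897  135.1701] [665.482  137.7867]
[0.6358 0.0528 0.04  ] [213.3292 263.5388] [671.3791 224.4756]
[0.4512 0.0978 0.04  ] [117.592  191.6231] [564.9043 225.2211]
[0.5222 0.3892 0.04  ] [261.2419  31.2335] [575.3479 138.3636]
```

View pics/w2c.png

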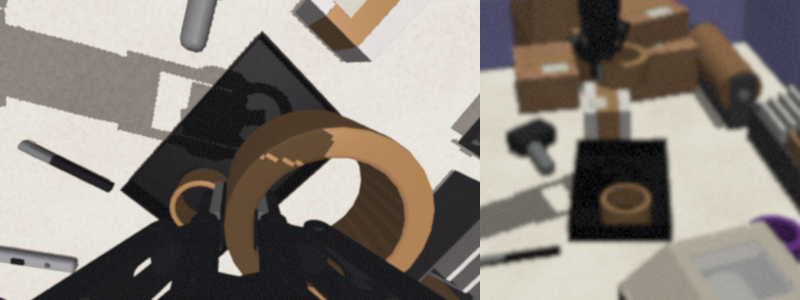

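Picture 6 shows the tray's corners at (263,33) and (122,189), within a few mm of the prediction. The roll is over the tray's empty half. Lowering it now.

>>> arm_command:
  rows: "1 0 0 20 0 0 0; 1 0 0 30 0 0 0; 1 0 0 30 0 0 0; 1 0 0 30 0 0 0; 1 0 0 30 0 0 0"

```text
time_s: 6.27
position: [0.5593, 0.2699, 0.1096]
tool_rot: [[-0.494, 0.869, 0.0], [0.869, 0.494, -0.0], [-0.0, 0.0, -1.0]]
ft_force: [0.6, -0.0, -2.3]
grip_width: 0.0155
```

>>> arm_command:
  rows: "1 0 0 24 0 0 0; 1 0 0 16 0 0 0; 1 0 0 12 0 0 0; 1 0 0 8 0 0 0; 1 0 0 0 0 0 0"

```text
time_s: 6.68
position: [0.5588, 0.27, 0.0492]
tool_rot: [[-0.495, 0.869, -0.003], [0.869, 0.495, -0.001], [0.001, -0.003, -1.0]]
ft_force: [0.2, 0.4, -2.8]
grip_width: 0.0152
```

>>> arm_command:
  rows: "1 0 0 4 0 0 0; 1 0 0 3 0 0 0; 1 0 0 2 0 0 0; 1 0 0 2 0 0 0; 1 0 0 0 0 0 0"

```text
time_s: 7.1
position: [0.5591, 0.2712, 0.0398]
tool_rot: [[-0.496, 0.868, -0.0], [0.868, 0.496, -0.0], [0.0, -0.0, -1.0]]
ft_force: [-0.1, -0.5, -1.8]
grip_width: 0.0151
```

>>> arm_command:
  rows: "1 0 0 2 0 0 0; 1 0 0 1 0 0 0; 1 0 0 0 0 0 0"

```text
time_s: 7.35
position: [0.5591, 0.2712, 0.0366]
tool_rot: [[-0.496, 0.868, -0.0], [0.868, 0.496, -0.0], [0.0, -0.0, -1.0]]
ft_force: [0.0, -0.3, -3.8]
grip_width: 0.0156
```

>>> arm_command:
  rows: "1 0 0 1 0 0 0; 1 0 0 0.5 0 0 0; 1 0 0 0 0 0 0"

```text
time_s: 7.6
position: [0.5591, 0.2712, 0.0352]
tool_rot: [[-0.496, 0.868, -0.0], [0.868, 0.496, -0.0], [0.0, -0.0, -1.0]]
ft_force: [-0.5, -0.5, -1.2]
grip_width: 0.0151
```

>>> arm_command:
  rows: "1 0 0 1 0 0 0; 1 0 0 0 0 0 0"

```text
time_s: 7.77
position: [0.5593, 0.2712, 0.0345]
tool_rot: [[-0.496, 0.868, 0.0], [0.868, 0.496, 0.0], [-0.0, 0.0, -1.0]]
ft_force: [-0.5, -1.1, -0.2]
grip_width: 0.015
```

>>> arm_command:
  rows: "1 0 0 0.7 0 0 0; 1 0 0 0 0 0 0"

```text
time_s: 7.93
position: [0.5592, 0.2712, 0.0344]
tool_rot: [[-0.496, 0.868, 0.001], [0.868, 0.496, 0.0], [-0.0, 0.001, -1.0]]
ft_force: [-1.7, -0.8, 4.3]
grip_width: 0.0155
```

>>> arm_command:
  rows: "0.75 0 0 0 0 0 0; 0.65 0 0 0 0 0 0; 0.55 0 0 0 0 0 0; 0.55 0 0 0 0 0 0; 0.55 0 0 0 0 0 0"

```text
time_s: 8.35
position: [0.5592, 0.2712, 0.0336]
tool_rot: [[-0.496, 0.868, 0.0], [0.868, 0.496, 0.0], [0.0, 0.0, -1.0]]
ft_force: [-0.2, -0.0, -0.1]
grip_width: 0.0383
```

>>> arm_command:
  rows: "0.55 0 0 -5 0 0 0; 0.55 0 0 -12 0 0 0; 0.55 0 0 -20 0 0 0; 0.55 0 0 -30 0 0 0; 0.55 0 0 -30 0 0 0"

```text
time_s: 8.77
position: [0.5588, 0.2711, 0.1316]
tool_rot: [[-0.496, 0.868, -0.001], [0.868, 0.496, -0.0], [0.0, -0.001, -1.0]]
ft_force: [0.0, 0.4, 0.1]
grip_width: 0.0387
```

>>> arm_command:
  rows: "0.55 0 0 -35 0 0 0; 0.55 0 0 -35 0 0 0; 0.55 0 0 -35 0 0 0; 0.55 0 0 -20 0 0 0; 0.55 0 0 0 0 0 0"

```text
time_s: 9.18
position: [0.5602, 0.2716, 0.2614]
tool_rot: [[-0.496, 0.868, 0.009], [0.868, 0.496, 0.003], [-0.002, 0.009, -1.0]]
ft_force: [0.4, -0.3, 1.3]
grip_width: 0.0381
```

```bash
python3 - <<'E'
from h import *
np.set_printoptions(precision=4,suppress=True)
s=readout.observe();print(s['position'],s['q'],s['time_s'],s['ft_force'],s['grip_width'])
cm=eyes.camera_model('wrist');a=snap('wrist','w3.png')
h=cv2.cvtColor(a,cv2.COLOR_RGB2HSV);tan=cv2.inRange(h,(5,80,40),(24,255,255))
for c in cv2.findContours(tan,cv2.RETR_EXTERNAL,cv2.CHAIN_APPROX_NONE)[0]:
    if cv2.contourArea(c)>800:
        e=cv2.fitEllipse(c);print(cv2.contourArea(c),np.array(e[0]),onz('wrist',e[0],.045,cm),cv2.boundingRect(c))
s2=eyes.get_image('side')
cv2.imwrite('pics/w3c.png',np.hstack([cv2.resize(a,(480,300)),cv2.resize(s2[100:250,240:400],(320,300),interpolation=cv2.INTER_CUBIC)])[:,:,::-1])
# lip plan
yw=np.radians(6.2);X=np.array([np.cos(yw),np.sin(yw),0]);Y=np.array([-np.sin(yw),np.cos(yw),0]);Z=np.array([0,0,1.])
E
```

```text
[0.5602 0.2716 0.2614] [ 14.9823  28.6222  60.8324  -0.0004  89.9892 -14.758 ] 9.1833 [ 0.3706 -0.3381  1.2926] 0.038137471005567955
2932.0 [267.3607 263.3418] [0.5669 0.1468 0.045 ] (224, 219, 84, 88)
8489.0 [358.6296 163.9815] [0.5964 0.2964 0.045 ] (307, 112, 105, 105)
3649.5 [458.7974  30.9472] [0.6108 0.4492 0.045 ] (405, 0, 115, 66)
```

View pics/w3c.png

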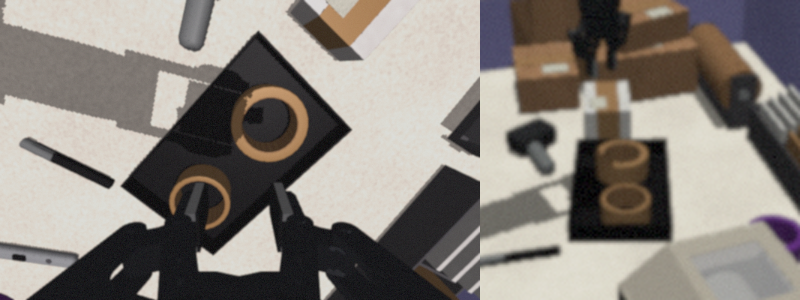

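Picture 7 shows the full roll lying flat in the tray's far half, its centre at about (0.596, 0.296) by the rough fit, clear of the walls and of the used roll. Next is the cover lip.

```bash
cat >> h.py <<'E'
yw=np.radians(6.2);X=np.array([np.cos(yw),np.sin(yw),0]);Y=np.array([-np.sin(yw),np.cos(yw),0]);Z=np.array([0,0,1.])
def lip(s,ang=0,O=(.631,-.226,0),d=0,tilt=0):
    """tool pose with TCP s (m) above lip centre along the lip, cover at ang deg; d = shift along lip normal"""
    O=np.array(O);rise=-.174*X+.985*Z;n=.985*X+.174*Z
    p=O-.128*X+.116*Z+s*rise+d*n;H=O+.118*X+.09*Z
    R=np.c_[Y,n,-rise];Q=Ro.from_rotvec(np.radians(ang)*Y).as_matrix()
    return H+Q@(p-H),Q@R
E
python3 - <<'E'
from h import *
p,R=lip(.08);print(p,lip(.02)[0],lip(.02,40));plan([(p,R,20)],.7)
E
```

```text
[ 0.4899101  -0.24132727  0.1948    ] [ 0.50028903 -0.24019976  0.1357    ] (array([ 0.58751845, -0.23072361,  0.28537088]), array([[-1.07999356e-01,  8.61331223e-01, -4.96930398e-01],
       [ 9.94150964e-01,  9.35705144e-02, -5.39839167e-02],
       [-4.86901075e-18, -4.99854062e-01, -8.66398821e-01]]))
0.7 -20.5 -15.7 3.1 -0.49 -0.1 1.17 ; 0.7 -20.8 -15.3 3.0 -0.49 -0.1 1.17 ; 0.7 -21.2 -14.9 2.9 -0.49 -0.1 1.17 ; 0.7 -21.5 -14.5 2.8 -0.49 -0.1 1.17 ; 0.7 -21.7 -14.1 2.7 -0.49 -0.1 1.17 ;
0.7 -22.0 -13.7 2.6 -0.49 -0.1 1.17 ; 0.7 -22.3 -13.2 2.5 -0.49 -0.1 1.17 ; 0.7 -22.5 -12.8 2.5 -0.49 -0.1 1.17 ; 0.7 -22.8 -12.3 2.4 -0.49 -0.1 1.17 ; 0.7 -23.0 -11.9 2.3 -0.49 -0.1 1.17 ;
0.7 -23.3 -11.4 2.3 -0.49 -0.1 1.17 ; 0.7 -23.5 -11.0 2.2 -0.49 -0.1 1.17 ; 0.7 -23.7 -10.5 2.2 -0.49 -0.1 1.17 ; 0.7 -23.9 -10.0 2.1 -0.49 -0.1 1.17 ; 0.7 -24.1 -9.6 2.1 -0.49 -0.1 1.17 ;
0.7 -24.3 -9.1 2.1 -0.49 -0.1 1.17 ; 0.7 -24.5 -8.6 2.0 -0.49 -0.1 1.17 ; 0.7 -24.7 -8.1 2.0 -0.49 -0.1 1.17 ; 0.7 -24.8 -7.6 2.0 -0.49 -0.1 1.17 ; 0.7 -25.0 -7.1 2.0 -0.49 -0.1 1.17 ;
|
```

>>> arm_command:
  rows: "0.7 -20.5 -15.7 3.1 -0.5 -0.1 1.2; 0.7 -20.8 -15.3 3 -0.5 -0.1 1.2; 0.7 -21.2 -14.9 2.9 -0.5 -0.1 1.2; 0.7 -21.5 -14.5 2.8 -0.5 -0.1 1.2; 0.7 -21.7 -14.1 2.7 -0.5 -0.1 1.2"

```text
time_s: 9.7
position: [0.5408, 0.142, 0.2383]
tool_rot: [[-0.402, 0.915, 0.04], [0.916, 0.401, 0.012], [-0.005, 0.041, -0.999]]
ft_force: [0.7, 0.6, 0.4]
grip_width: 0.0258
```

>>> arm_command:
  rows: "0.7 -22 -13.7 2.6 -0.5 -0.1 1.2; 0.7 -22.3 -13.2 2.5 -0.5 -0.1 1.2; 0.7 -22.5 -12.8 2.5 -0.5 -0.1 1.2; 0.7 -22.8 -12.3 2.4 -0.5 -0.1 1.2; 0.7 -23 -11.9 2.3 -0.5 -0.1 1.2"

```text
time_s: 10.12
position: [0.5229, 0.0141, 0.2232]
tool_rot: [[-0.303, 0.949, 0.084], [0.953, 0.303, 0.02], [-0.007, 0.086, -0.996]]
ft_force: [1.0, -0.6, 0.1]
grip_width: 0.0255
```

>>> arm_command:
  rows: "0.7 -23.3 -11.4 2.3 -0.5 -0.1 1.2; 0.7 -23.5 -11 2.2 -0.5 -0.1 1.2; 0.7 -23.7 -10.5 2.2 -0.5 -0.1 1.2; 0.7 -23.9 -10 2.1 -0.5 -0.1 1.2; 0.7 -24.1 -9.6 2.1 -0.5 -0.1 1.2"

```text
time_s: 10.53
position: [0.505, -0.1137, 0.2077]
tool_rot: [[-0.201, 0.971, 0.128], [0.98, 0.2, 0.023], [-0.003, 0.13, -0.991]]
ft_force: [0.4, 0.0, 0.0]
grip_width: 0.0256
```

>>> arm_command:
  rows: "0.7 -24.3 -9.1 2.1 -0.5 -0.1 1.1; 0.7 -24.5 -8.6 2 -0.5 -0.1 1.1; 0.7 -24.7 -8.1 2 -0.5 -0.1 1.1; 0.7 -24.8 -7.6 2 -0.5 -0.1 1.1; 0.7 -25 -7.1 2 -0.5 -0.1 1.1"

```text
time_s: 10.95
position: [0.4873, -0.2416, 0.192]
tool_rot: [[-0.106, 0.979, 0.173], [0.994, 0.104, 0.022], [0.003, 0.174, -0.985]]
ft_force: [1.0, 0.7, 0.4]
grip_width: 0.0255
```

>>> arm_command:
  rows: "0.7 0 0 0 0 0 0; 0.7 0 0 0 0 0 0"

```text
time_s: 11.12
position: [0.4875, -0.2413, 0.1921]
tool_rot: [[-0.106, 0.979, 0.172], [0.994, 0.103, 0.022], [0.003, 0.174, -0.985]]
ft_force: [-0.8, 0.3, -0.3]
grip_width: 0.0254
```

```bash
python3 - <<'E'
from h import *
np.set_printoptions(precision=4,suppress=True)
s=readout.observe();print(s['position'],s['q'],s['time_s'],s['ft_force'],s['grip_width']);print(s['tool_rot'],lip(.08))
cm=eyes.camera_model('wrist');a=snap('wrist','w4.png');np.savez('w4.npz',mtx=cm['mtx'],view=cm['view'])
O=np.array([.631,-.226,0])
for yy in(-.045,.045):
  for sx in(-.0045,.0045): 
    P=O-.128*X+.116*Z+.021*(-.174*X+.985*Z)+sx*(.985*X+.174*Z)+yy*Y;print('lip top',yy,sx,proj('w',P,cm))
  P=O-.125*X+.0963*Z+.0045*X+yy*Y;print('root',proj('w',P,cm))
p,R=np.array(s['position']),np.array(s['tool_rot'])
print('tips',[proj('w',p+R@[0,sg*.013,.015],cm) for sg in(-1,1)],'tcp line at lip top',proj('w',p+R@[0,0,.06],cm))
cv2.imwrite('pics/w4c.png',cv2.resize(a,(800,500),interpolation=cv2.INTER_CUBIC)[:,:,::-1])
E
```

```text
[ 0.4875 -0.2413  0.1921] [-42.2543  20.9111  86.4215   8.2788  66.3489 -51.2002] 11.1167 [-0.7522  0.2711 -0.3217] 0.02544953692483545
[[-0.1055  0.9794  0.1723]
 [ 0.9944  0.1033  0.0217]
 [ 0.0035  0.1736 -0.9848]] (array([ 0.4899, -0.2413,  0.1948]), array([[-0.108 ,  0.9792,  0.173 ],
       [ 0.9942,  0.1064,  0.0188],
       [ 0.    ,  0.174 , -0.985 ]]))
lip top -0.045 -0.0045 [317.5487 295.9611]
lip top -0.045 0.0045 [331.8949 295.9232]
root [328.9744 263.1084]
lip top 0.045 -0.0045 [316.9727 153.8713]
lip top 0.045 0.0045 [333.4273 153.8226]
root [329.8809 142.3764]
tips [array([292.8295, 264.668 ]), array([348.3875, 264.6591])] tcp line at lip top [320.043  226.8459]
```

View pics/w4c.png

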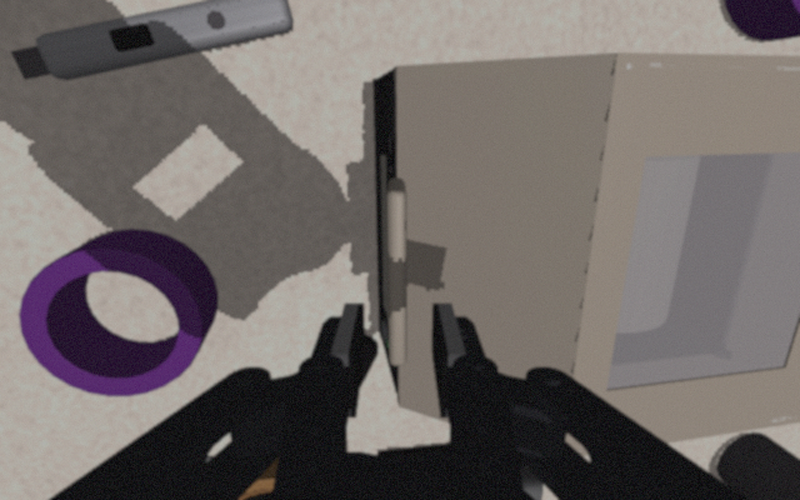

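Picture 8 shows the lip at about x 388–406, midway between the fingertips at 362 and 433, and parallel to them. The line-up is good as it stands. The lip is about 3 mm nearer than I had estimated, so I'm descending straight along the tool.

>>> arm_command:
  rows: "0.7 0 0 10 0 0 0; 0.7 0 0 12 0 0 0; 0.7 0 0 12 0 0 0; 0.7 0 0 8 0 0 0; 0.7 0 0 0 0 0 0"
  squeeze: 90

```text
time_s: 11.58
position: [0.4954, -0.2385, 0.1503]
tool_rot: [[-0.109, 0.979, 0.172], [0.994, 0.107, 0.022], [0.004, 0.173, -0.985]]
ft_force: [0.5, 0.8, 0.6]
grip_width: 0.0257
```

>>> arm_command:
  rows: "0.7 0 0 5 0 0 0; 0.7 0 0 4 0 0 0; 0.7 0 0 0 0 0 0"

```text
time_s: 11.83
position: [0.4972, -0.2395, 0.143]
tool_rot: [[-0.108, 0.979, 0.174], [0.994, 0.106, 0.02], [0.001, 0.175, -0.984]]
ft_force: [-0.0, 0.8, 0.5]
grip_width: 0.0254
```

>>> arm_command:
  rows: "0.7 0 0 3 0 0 0; 0.7 0 0 3 0 0 0; 0.7 0 0 0 0 0 0"

```text
time_s: 12.08
position: [0.4982, -0.2396, 0.1372]
tool_rot: [[-0.107, 0.979, 0.174], [0.994, 0.106, 0.02], [0.001, 0.175, -0.984]]
ft_force: [-0.1, 0.5, 0.8]
grip_width: 0.0258
```

>>> arm_command:
  rows: "0.8 0 0 0 0 0 0; 0.85 0 0 0 0 0 0; 0.9 0 0 0 0 0 0; 1 0 0 0 0 0 0; 1 0 0 0 0 0 0"

```text
time_s: 12.5
position: [0.4966, -0.2399, 0.1376]
tool_rot: [[-0.108, 0.979, 0.171], [0.994, 0.106, 0.02], [0.001, 0.172, -0.985]]
ft_force: [-11.3, -1.8, 5.2]
grip_width: 0.0068
```

>>> arm_command:
  rows: "1 0 0 0 0 0 0; 1 0 0 0 0 0 0; 1 0 0 0 0 0 0"

```text
time_s: 12.75
position: [0.4965, -0.24, 0.1377]
tool_rot: [[-0.108, 0.979, 0.171], [0.994, 0.106, 0.019], [0.001, 0.172, -0.985]]
ft_force: [-11.9, -1.8, 5.0]
grip_width: 0.0063
```

The grip width of 6.3 mm and the 12 N side force say the pinch sits at the lip's edge and about 1.7 mm off centre. I'll reopen, shift and go deeper.

>>> arm_command:
  rows: "0.8 0 0 0 0 0 0; 0.75 0 0 0 0 0 0; 0.75 0 -1.7 0 0 0 0; 0.75 0 0 2 0 0 0; 0.75 0 0 0 0 0 0"

```text
time_s: 13.17
position: [0.4969, -0.2397, 0.135]
tool_rot: [[-0.108, 0.979, 0.175], [0.994, 0.106, 0.02], [0.001, 0.176, -0.984]]
ft_force: [-0.2, -0.7, 0.7]
grip_width: 0.0214
```

>>> arm_command:
  rows: "0.75 0 0 2 0 0 0; 0.75 0 0 1 0 0 0; 0.75 0 0 0 0 0 0"

```text
time_s: 13.42
position: [0.4975, -0.2397, 0.1321]
tool_rot: [[-0.108, 0.979, 0.174], [0.994, 0.106, 0.02], [0.001, 0.175, -0.984]]
ft_force: [0.3, -0.3, 0.1]
grip_width: 0.0211
```

>>> arm_command:
  rows: "0.85 0 0 0 0 0 0; 0.9 0 0 0 0 0 0; 1 0 0 0 0 0 0; 1 0 0 0 0 0 0; 1 0 0 0 0 0 0"

```text
time_s: 13.83
position: [0.4973, -0.2398, 0.1326]
tool_rot: [[-0.108, 0.979, 0.175], [0.994, 0.106, 0.02], [0.001, 0.176, -0.984]]
ft_force: [-3.3, -0.5, 2.9]
grip_width: 0.0071
```

>>> arm_command:
  rows: "1 0 0 0 0 0 0; 1 0 0 0 0 0 0"

```text
time_s: 14.0
position: [0.4973, -0.2398, 0.1325]
tool_rot: [[-0.108, 0.979, 0.174], [0.994, 0.106, 0.02], [0.001, 0.176, -0.984]]
ft_force: [-4.4, -0.2, 4.6]
grip_width: 0.0068
```

```bash
python3 - <<'E'
from h import *
np.set_printoptions(precision=3,suppress=True)
s=readout.observe();p,R=np.array(s['position']),np.array(s['tool_rot'])
O=np.array([.6274,-.2264,0]);H=O+.118*X+.09*Z
h=R.T@(H-p);print('h',h*1e3,'tilt',np.degrees(np.arcsin(R[2,1])))
ax=R.T@Y;print('axis in tool',ax)
Q=Ro.from_rotvec(np.radians(2)*ax).as_matrix();print('row t',(h-Q@h)*1e3)
Q=Ro.from_rotvec(np.radians(40)*Y).as_matrix();pf=H+Q@(p-H);print('final',pf,Q@R)
np.savez('g.npz',p=p,R=R,H=H)
E
```

```text
h [ -0.674 237.419  85.55 ] tilt 10.111800746190212
axis in tool [ 1.    -0.     0.001]
row t [ 0.007  3.13  -8.234]
final [ 0.582 -0.231  0.282] [[-0.107  0.862 -0.495]
 [ 0.994  0.093 -0.053]
 [ 0.    -0.498 -0.867]]
```

>>> arm_command:
  rows: "1 0 1.57 -4.12 1 0 0; 1 0 1.57 -4.12 1 0 0; 1 0 3.13 -8.23 2 0 0; 1 0 3.13 -8.23 2 0 0; 1 0 3.13 -8.23 2 0 0"

```text
time_s: 14.42
position: [0.5055, -0.2389, 0.1663]
tool_rot: [[-0.107, 0.994, 0.034], [0.994, 0.107, 0.005], [0.002, 0.034, -0.999]]
ft_force: [-2.1, -1.1, -3.0]
grip_width: 0.0068
```

>>> arm_command:
  rows: "1 0 3.13 -8.23 2 0 0; 1 0 3.13 -8.23 2 0 0; 1 0 3.13 -8.23 2 0 0; 1 0 3.13 -8.23 2 0 0; 1 0 3.13 -8.23 2 0 0"

```text
time_s: 14.83
position: [0.5222, -0.237, 0.207]
tool_rot: [[-0.107, 0.984, -0.14], [0.994, 0.106, -0.013], [0.002, -0.141, -0.99]]
ft_force: [-4.4, 0.1, -1.3]
grip_width: 0.0067
```

>>> arm_command:
  rows: "1 0 3.13 -8.23 2 0 0; 1 0 3.13 -8.23 2 0 0; 1 0 3.13 -8.23 2 0 0; 1 0 3.13 -8.23 2 0 0; 1 0 0 0 0 0 0"

```text
time_s: 15.25
position: [0.541, -0.2349, 0.2376]
tool_rot: [[-0.108, 0.955, -0.276], [0.994, 0.104, -0.029], [0.001, -0.278, -0.961]]
ft_force: [-10.9, 0.6, 2.5]
grip_width: 0.0067
```

>>> arm_command:
  rows: "1 0 -0.7 -0.3 0 0 0; 1 0 -0.6 -0.2 0 0 0; 1 0 0 0 0 0 0"

```text
time_s: 15.5
position: [0.5404, -0.2349, 0.2369]
tool_rot: [[-0.108, 0.956, -0.272], [0.994, 0.105, -0.027], [0.002, -0.273, -0.962]]
ft_force: [2.0, 2.6, -6.1]
grip_width: 0.0069
```

>>> arm_command:
  rows: "1 0 2.8 -8.3 2 0 0; 1 0 2.8 -8.3 2 0 0; 1 0 2.8 -8.3 2 0 0; 1 0 2.8 -8.3 2 0 0; 1 0 0 0 0 0 0"

```text
time_s: 15.92
position: [0.563, -0.2324, 0.2646]
tool_rot: [[-0.109, 0.909, -0.403], [0.994, 0.101, -0.043], [0.002, -0.405, -0.914]]
ft_force: [2.8, 2.4, -7.2]
grip_width: 0.0067
```

```bash
python3 - <<'E'
from h import *
np.set_printoptions(precision=4,suppress=True)
s=readout.observe();p,R=np.array(s['position']),np.array(s['tool_rot'])
g=np.load('g.npz');f=s['ft_force']
print(s['time_s'],p,s['q'],f,s['wrist_torque'],s['grip_width'])
rel=Ro.from_matrix(R@g['R'].T).as_rotvec(degrees=True);print('tool turn',rel@Y,rel)
H=g['H'];a=lambda v:np.degrees(np.arctan2(v[2],-v@X));print('hinge angle',a(p-H)-a(g['p']-H),np.linalg.norm((p-H)[[0,2]]),np.linalg.norm((g['p']-H)[[0,2]]))
u=(p-H);u-=u@Y*Y;u/=np.linalg.norm(u);print('radial N',f@u,'tang',f@np.cross(Y,u))
# fit of hinge from the recorded grip path (x',z)
E
```

```text
15.9167 [ 0.563  -0.2324  0.2646] [-28.3256  37.5984  47.2692 -14.5508 114.5157 -38.4245] [ 2.7817  2.4124 -7.2049] [ 0.3018 -1.2117 -0.017 ] 0.006725887863173168
tool turn 34.01165626029101 [-3.6234 33.8181  0.1388]
hinge angle 33.99279742136345 0.25198734803738804 0.2510033416631091
radial N -7.165203954102745 tang -3.1187338359811902
```

>>> arm_command:
  rows: "1 0 3.3 -8.1 2 0 0; 1 0 3.3 -8.1 2 0 0; 1 0 3.3 -8.1 2 0 0; 1 0 0 0 0 0 0; 1 0 0 0 0 0 0"

```text
time_s: 16.33
position: [0.5812, -0.2304, 0.282]
tool_rot: [[-0.109, 0.862, -0.494], [0.994, 0.096, -0.052], [0.003, -0.497, -0.868]]
ft_force: [2.3, 4.4, -9.0]
grip_width: 0.0069
```

```bash
cat > chk.py <<'E'
from h import *
np.set_printoptions(precision=4,suppress=True)
s=readout.observe();p,R=np.array(s['position']),np.array(s['tool_rot'])
g=np.load('g.npz');f=s['ft_force']
print(s['time_s'],p,s['q'],f,s['grip_width'])
rel=Ro.from_matrix(R@g['R'].T).as_rotvec(degrees=True);print('tool turn',rel@Y)
H=g['H'];a=lambda v:np.degrees(np.arctan2(v[2],-v@X));print('hinge angle',a(p-H)-a(g['p']-H),np.linalg.norm((p-H)[[0,2]]))
u=(p-H);u-=u@Y*Y;u/=np.linalg.norm(u);print('radial N',f@u,'tang',f@np.cross(Y,u))
E
python3 - <<'E'
exec(open('chk.py').read())
a=snap('side','s9.png')
# predicted cover outline corners in side view, closed frame points (printer frame) turned by 40
H=np.load('g.npz')['H']
x0,y0=280,150;k=4
im=cv2.resize(a[y0:y0+150,x0:x0+200],(800,600),interpolation=cv2.INTER_CUBIC)[:,:,::-1].copy()
for ang,col in((35,(255,0,0)),(40,(0,255,0)),(45,(0,0,255))):
    Q=Ro.from_rotvec(np.radians(ang)*Y).as_matrix()
    pts=[]
    for x,y,z in[(.112,-.1,.155),(-.047,-.1,.155),(-.047,.1,.155),(.112,.1,.155)]:
        v=Q@((x-.118)*X+y*Y+(z-.09)*Z)+H;q=proj('side',v);pts.append(((q-[x0,y0])*k).round().astype(int))
    print(ang,pts)
    for q in pts: cv2.drawMarker(im,tuple(int(t) for t in q),col,cv2.MARKER_CROSS,14,1)
cv2.imwrite('pics/s9c.png',im)
E
```

```text
16.3333 [ 0.5812 -0.2304  0.282 ] [-26.5136  42.102   37.4957 -18.956  124.6851 -40.2971] [ 2.2713  4.4311 -8.981 ] 0.006876855580509337
tool turn 39.922985889769315
hinge angle 39.717596027142754 0.25218844534075385
radial N -8.601317031397858 tang -3.763583682046273
35 [array([587, 405]), array([431, 348]), array([297, 177]), array([443, 239])]
40 [array([592, 406]), array([451, 333]), array([315, 164]), array([448, 241])]
45 [array([597, 408]), array([472, 320]), array([333, 152]), array([453, 243])]
```

View pics/s9c.png

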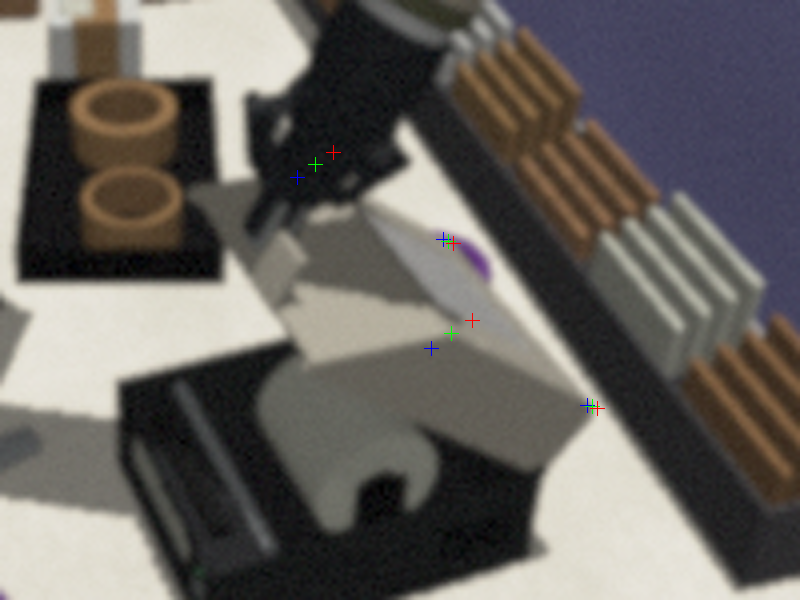

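Picture 9 shows the cover open, held by the lip. Its front corner at about (455,328) and rear corner at about (590,402) fit the 40° marks within about 1°. Both rolls lie flat in the tray. I'll ease the leftover radial force slightly and check that the hold stays steady.

>>> arm_command:
  rows: "1 0 0.6 -0.3 0.1 0 0; 1 0 0 0 0 0 0; 1 0 0 0 0 0 0; 1 0 0 0 0 0 0; 1 0 0 0 0 0 0"

```text
time_s: 16.8
position: [0.5813, -0.2304, 0.2821]
tool_rot: [[-0.109, 0.862, -0.495], [0.994, 0.096, -0.052], [0.003, -0.498, -0.867]]
ft_force: [3.5, 5.5, -8.5]
grip_width: 0.0069
```

>>> arm_command:
  rows: "1 0 0 0 0 0 0; 1 0 0 0 0 0 0; 1 0 0 0 0 0 0; 1 0 0 0 0 0 0; 1 0 0 0 0 0 0"

```text
time_s: 17.22
position: [0.5813, -0.2304, 0.2821]
tool_rot: [[-0.109, 0.862, -0.495], [0.994, 0.096, -0.052], [0.003, -0.498, -0.867]]
ft_force: [2.9, 5.6, -8.2]
grip_width: 0.0071
```

```bash
python3 chk.py
```

```text
17.2167 [ 0.5813 -0.2304  0.2821] [-26.5002  42.1489  37.4031 -18.9942 124.7875 -40.3221] [ 2.9055  5.569  -8.2234] 0.007082971918837773
tool turn 39.98299008930278
hinge angle 39.761211247730536 0.2521853991834023
radial N -8.51806305551626 tang -2.6920340411132493
```

```bash
python3 -c "
from h import *
print(env.close_job())"
```

```text
the job is handed in; nothing more can be done
None
```

The tape roll lies flat in the empty half of the tray. The printer cover is open at about 40° with the fingers still pinching its lip. I handed the job in at about 17 s; no verdict comes back.

- **Roll:** I set it down to light contact (about 4 N) before opening the fingers. The camera afterwards showed it flat, clear of the used roll and the tray walls, centred near (0.596, 0.296).
- **Cover angle:** the tool has turned 39.98° since the lip was gripped. The arc about my estimated hinge gives 39.76°, and the cover's corners in the side view fit 40° to within about 1°.
- **Hold:** the pose and grip stayed steady over the last 0.9 s, with about 3 N against the cover's closing force.

**Checks that were off or not made:**
- **Grip width:** it reads about 7 mm on the 9 mm lip, so the fingertips are probably gripping only part of it. It did not slip.
- **Remaining strain:** about 8.5 N still pulls along the cover, towards the hinge, because my hinge position is slightly off. My last small correction did not reduce it.
- **Other items:** I had no contact with them that I noticed, but I took no final top view to confirm it.

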